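# Clamp the make-up mirror's arm in its stand with the cam lever

### The job

Put the round make-up mirror on its stand: lay its steel arm in the two V-shaped forks with the mirror hanging out past the fork that has no lever, turn the mirror upright so that its glass faces the front of the stand (the robot's side), and slide the arm in until its collar sits against that fork. Then flip the orange-tipped cam lever over the arm until it snaps shut and clamps it. Leave the other toiletries where they are.

Things in the scene. Friction and masses are not known exactly. Their poses are not given: they have to be found in the camera images.
- stand: Mirror stand, fixed. Origin: on the counter under the midpoint of its forks; x to its back (its front is -x), y along the arm's line to the plain fork, z up. White base 12 mm high, x -54 to 66, y -85 to 85 mm. An arm lying in the forks has its axis at x = 0, z = 105 mm and slides and turns until clamped. Between the forks 94 mm are free down to a 12 mm bar at z = 40 mm.
- fork_plain (a point): Where the arm's axis crosses the plain aluminium fork: y = +55 mm, z = 105 mm of the stand. The fork is 16 mm thick (outer face at y = +63 mm), 46 mm wide, with a 90-degree V notch open upwards, its mouth 40 mm wide, its walls' tops at z = 115 mm. The other fork is alike. Same axes as the stand.
- fork_lever (a point): Where the arm's axis crosses the fork with the cam lever: y = -55 mm, z = 105 mm of the stand. Behind its notch two lugs carry the lever: x 22 to 46 mm, y -68 to -42 mm of the stand, up to z = 119 mm. Same axes as the stand.
- tube_middle (a point): Middle of the mirror's steel arm, on its axis, about its balance point (whole piece about 0.4 kg); half-way between the forks when home. Axes of the piece: y along the arm to the mirror, z out of the glass, x across. Arm 14 mm thick; dark end cap 20 mm thick, y -145 to -115 mm. It starts lying glass up, axis 10 mm over the counter. In place its x points up and its z to the stand's front.
- tube_collar (a point): Inner face of the dark collar on the arm (20 mm diameter, 12 mm long), on the axis, at y = +63 mm of the arm; home when it sits against the outer face of the plain fork.
- mirror_centre (a point): Centre of the round white mirror head (100 mm diameter, 20 mm thick, glass on its +z side), on the arm's axis, at y = +135 mm of the arm; same axes as tube_middle. The piece is balanced about its axis: lying in the forks unclamped, it stays at whatever angle it is left.
- cam_lever (a joint): Cam lever's angle (rad) about an axis parallel to the arm: 0 open (leaning back 22 degrees past upright), about 1.7 shut on the arm, 1.85 if shut on nothing. Dead centre at 0.7: before it a spring swings the lever back open, past it the lever snaps over and its pad presses the arm into the fork with about 17 N. It takes about 6.5 N at the tip to start it.
- lever_tip (a point): Front face of the lever's orange thumb tab, near its end, 92 mm from the pivot. The tab is 22 mm wide, 36 mm long, 6 mm thick; the black bar below it is 14 mm wide. Open, it stands at x = 70, z = 194 mm of the stand; it swings forward over the arm (to -x) and, shut, lies at x = -55, z = 134 mm of the stand, this face up.
- mirror_rim (a point): Point on the mirror head's rim, 50 mm from its centre along its x axis, at mid-thickness; it is the top of the mirror when the mirror stands upright with its glass to the stand's front.
- lever_pivot (a point): Pivot of the cam lever: at x = +34 mm, y = -55 mm, z = 109 mm of the stand.
- hairbrush: Bystander: red hairbrush lying bristles up, 62 x 225 x 35 mm, origin under its middle.
- curler: Bystander: black steel eyelash curler lying flat, 75 x 125 x 10 mm.
- tumbler: Bystander: clear acrylic cup, 76 mm wide, 95 mm high, with two capped toothbrushes standing in it, 185 mm to their tops; origin under its centre.
- round_mirror: Bystander: small round mirror on a steel foot, 104 mm wide, 155 mm high; origin under its foot.
- lotion: Bystander: blue lotion bottle, 48 mm diameter, 110 mm high; origin under its centre.
- cream_jar: Bystander: amber cream jar, 60 mm diameter, 45 mm high; origin under its centre.
There are look-alikes about, which are no part of the job. There is more than one size of the stand; the job needs the middle-sized.

How it is judged:
By the outcome, as a careful person would: the job done as asked, in the order asked, and still so for the second after the job is handed in, with the robot touching nothing.
It also fails if it takes over 72 s, if anything falls off the work surface, if the arm or the gripper's body presses on something with over 40 N, if the wrist force passes 120 N, or if a joint passes its speed limit or range.

### The arm

A 7-joint arm with a two-finger parallel gripper is mounted at the origin on the work surface. World frame = base frame: x ahead of the robot, y to its left, z up, the work surface at z = 0. Lengths are in m, angles in degrees, forces in N, time in s.
With the tool pointing down it reaches from about 0.4 to 0.85 m from the base axis. Payload 10.4 kg.
Tool frame: the origin (TCP) lies at the very end of the fingers, on their centre line; the grasp point (between the pads) lies 19 mm behind it (ctrl.pinch_z is the distance from the TCP to the grasp point, in m); z points along the fingers, x is the direction in which the jaws open and shut, and the axes are right-handed (so a half turn about z gives the same grasp; the last joint's range is limited). The gripper opens to 87 mm and grips with 3 to 60 N. Pads are 19 mm wide; open, the fingers measure 117 mm over their backs; the gripper's body (75 mm by 190 mm) begins 51 mm behind the grasp point.
Start: joints at [64.08, 19.034, -3.707, 83.658, 1.238, 77.344, -5.071], TCP at [0.26, -0.568, 0.223] pointing down, gripper open.
Joint ranges: [-148.97, 148.97], [-28.65, 121.19], [-84.17, 76.75], [9.2, 138.47], [-72.65, 252.65], [3.7, 117.97], [-149.18, 149.18]. Speed limits (degrees/s): [127.2, 127.2, 159.86, 159.86, 180, 180, 180].

### API

Orientations are given as [roll, pitch, yaw] about the fixed x, y, z axes, in that order (R = Rz(yaw) Ry(pitch) Rx(roll)).
In Python, from station import ctrl gives the robot as it stands.
- The arm moves only by the tool jog_arm, never from a script. Its argument "steps" is a list of rows, each a list of 7 numbers: the opening in per cent of the stroke, from 0 (shut) to 100 (fully open), then the shift along the tool's x, y, z in mm, then the turn, a rotation vector about the tool's x, y, z in rad. In form: [[claw, dx, dy, dz, wx, wy, wz], ...]. A call has 1 to 5 rows; each row is the pose to reach, as a shift and turn from the pose commanded when the call began, along the tool's axes at that moment; what a row does not reach only later rows make up. A row lasts 1/8 s, in which the tool goes at most 62.5 mm and 10.7 degrees, less where a joint would pass 70% of its speed; a pose out of reach is approached as far as the arm can. A call with a gripper value outside its range is refused whole. The fingers move at their own pace and stop on an object; the grip force is fixed at half the most. Time passes only in rows, so rows that repeat a pose let the fingers close. It gives the time, the measured TCP pose, the force and the opening at its end, in the units of the state.
- ctrl.read_state(): the state, without advancing time (a new reading comes with each control period).
- ctrl.capture(name): name is "scene" or "top" or "wrist"; returns (picture, depth): 480x640x3 uint8, blue, green, red; 480x640 float32, m along the optical axis (not along the pixel's ray), 0 where there is no reading.
- ctrl.camera_model(name): a dict with "fx", "fy", "cx", "cy" (pixels), "dist" ([k1, k2, p1, p2, k3] as OpenCV has them; the pictures are not rectified), "extrinsics" (4x4, takes a point from camera to world coordinates). Camera axes: x right, y up, looking along -z (the intrinsics and any distortion apply to the point x, -y, -z); pixel columns grow to the right and rows downward; lengths in m; the calibration is good to about 2 mm. A picture is of the moment at which its call begins: read the wrist's pose just before it. camera_model takes no time and is no camera call; for the wrist camera it gives the pose at the moment of the call.
- ctrl.close_job(): hands the job in, once; it reports no verdict.
Trained networks look in the newest picture that a camera, given by its name, has taken for a name from the list of things; names that differ only in an ending like _2 or _b are one class to them, and where a whole thing is asked for, a point or a joint stands for the part that bears it (a point fixed in the world has none). Each returns a list of dicts, best first, with "p" (0 to 1); they miss things now and then, are a little off and sometimes report something else, mostly with a low value. They report only what shows in the picture. A call takes as long as a camera call. They do not tell look-alikes from the thing itself.
- ctrl.masks_of(camera, label): "pixels" (480x640 bool, what is visible of it) and "rect" ([left, top, right, bottom] in pixels, round what is visible of it).
The state is a dict: "clock": time; "joint_positions": joint angles; "qd": joint speeds; "effort": joint torques, N m; "eef_pos": TCP position; "tool_rot": TCP orientation; "force": force on the tool from outside, world axes, zero at the start; "moment": the same for the moment, N m; "width": finger opening in m.
Only numpy, scipy, OpenCV 4.12 (cv2) and the standard library are available. Lean on these libraries where they do the work, as an engineer would, in place of code of your own. Each camera call takes 0.05 s, during which the arm holds its last target.

## Working session

There is one attempt and no reset: what is moved stays moved. The work goes in short steps, Python scripts to look and compute and a tool call to move; the robot and the scene stay as the last step left them, time stands still between calls to the robot, and variables do not carry over. Pictures are saved under pics/ and viewed, and the job is handed in when it is done.

Besides the shell and the picture viewer there is one more tool, called after "Request:" as name([rows], argument=value, ...), one row to a line, values as JSON. jog_arm: Moves the arm, as the interface text tells. Its arguments: {"type":"object","properties":{"steps":{"type":"array","items":{"type":"array","items":{"type":"number"}}}},"required":["steps"]}

```bash
ls; mkdir -p pics; python3 - <<'E'
from station import ctrl
import cv2
s=ctrl.read_state(); print(s)
for n in ["scene","top","wrist"]:
    im,d=ctrl.capture(n); cv2.imwrite(f"pics/{n}0.png",im)
    m=ctrl.camera_model(n); print(n,m)
E
```

```text
pics
{'clock': 0.0, 'joint_positions': array([64.07943578, 19.07208646, -3.70613249, 83.70737587,  1.23862061,
       77.34239054, -5.0698632 ]), 'qd': array([ 0.03704327, -0.02027352, -0.00967879,  0.08732549,  0.10455719,
       -0.016968  , -0.07139741]), 'effort': array([-2.47465186e-05, -6.23259401e+01,  2.48768163e-02, -3.89905179e+01,
       -6.14116271e-02,  3.97936371e-02,  1.55025564e-04]), 'eef_pos': array([ 0.26024645, -0.56780762,  0.22174126]), 'tool_rot': array([ 1.79994878e+02,  8.18179802e-02, -6.53729026e+01]), 'force': array([-0.71376327,  0.29100034,  0.32219111]), 'moment': array([-0.01951508,  0.01413818, -0.04450497]), 'width': 0.08683507016382357}
scene {'fx': 623.4586114435601, 'fy': 623.4586114435601, 'cx': 319.5490317469649, 'cy': 244.64696509622786, 'dist': array([-0.08367283,  0.        ,  0.        ,  0.        ,  0.        ]), 'extrinsics': array([[ 0.8811483 , -0.40533842,  0.24347163,  0.81559661],
       [ 0.47265624,  0.7407098 , -0.47743593, -0.67292073],
       [ 0.01318131,  0.53577024,  0.84426092,  1.31516943],
       [ 0.        ,  0.        ,
[... 320 characters left out ...]
9.99804138e-01, -3.13922710e-03, -1.95405100e-02,
        -2.24793417e-02],
       [-1.97883923e-02,  1.42338299e-01,  9.89620244e-01,
         1.55746547e+00],
       [ 0.00000000e+00,  0.00000000e+00,  0.00000000e+00,
         1.00000000e+00]])}
wrist {'fx': 395.17757900924556, 'fy': 395.17757900924556, 'cx': 323.27914359453615, 'cy': 235.06492598184363, 'dist': array([-0.05544206,  0.        ,  0.        ,  0.        ,  0.        ]), 'extrinsics': array([[ 0.41583967,  0.87289551,  0.25520735,  0.33043022],
       [-0.90943572,  0.39975027,  0.11457048, -0.53669999],
       [-0.00201115, -0.27973764,  0.96007438,  0.38537484],
       [ 0.        ,  0.        ,  0.        ,  1.        ]])}
```

View pics/scene0.png

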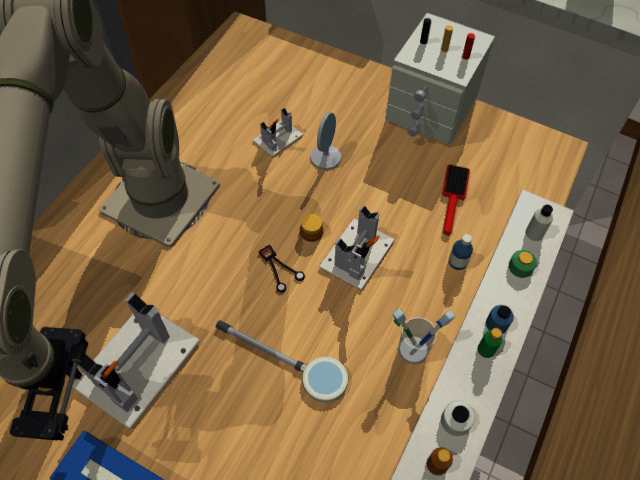

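View pics/top0.png

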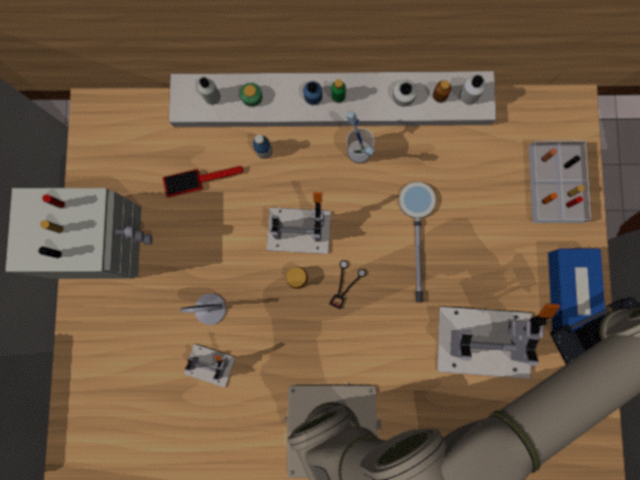

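View pics/wrist0.png

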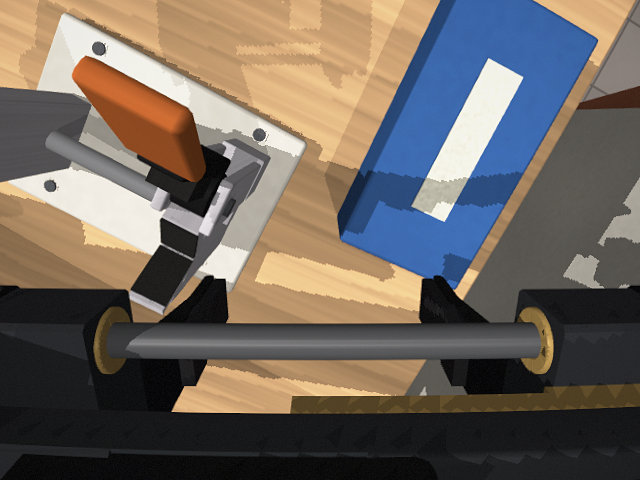

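The scene view shows three stands, small at (277,132), middle at (358,250) and large at (138,365), and the mirror piece from (220,326) to (325,378). In the top view they are at (208,366), (299,231), (487,342), with the mirror at (417,200) to (419,300). Next I measure them.

```bash
cat > h.py <<'E'
from station import ctrl
import cv2, numpy as np
def pts(name,d,mask,m=None):
    m=m or ctrl.camera_model(name)
    v,u=np.nonzero(mask&(d>0))
    K=np.array([[m['fx'],0,m['cx']],[0,m['fy'],m['cy']],[0,0,1]])
    n=cv2.undistortPoints(np.stack([u,v],1).astype(np.float64)[:,None],K,np.array(m['dist']))[:,0]
    z=d[v,u]
    P=np.stack([n[:,0]*z,-n[:,1]*z,-z,np.ones_like(z)],1)
    return (P@m['extrinsics'].T)[:,:3],u,v
def proj(name,W,m=None):
    m=m or ctrl.camera_model(name)
    K=np.array([[m['fx'],0,m['cx']],[0,m['fy'],m['cy']],[0,0,1]])
    W=np.atleast_2d(W); E=np.linalg.inv(m['extrinsics'])
    P=np.c_[W,np.ones(len(W))]@E.T
    Q=P[:,:3]*[1,-1,-1]
    return cv2.projectPoints(Q,np.zeros(3),np.zeros(3),K,np.array(m['dist']))[0][:,0]
E
python3 - <<'E'
from h import *
im,d=ctrl.capture("top")
np.save("d_top.npy",d); cv2.imwrite("top1.png",im)
for lab in ["stand","mirror_centre","cam_lever","tumbler"]:
    for r in ctrl.masks_of("top",lab):
        P,u,v=pts("top",d,r["pixels"])
        print(lab,round(r["p"],2),r["rect"],len(P),np.median(P,0).round(3),P.min(0).round(3),P.max(0).round(3))
        if lab=="mirror_centre": 
            np.save("mir_top.npy",P)
E
```

```text
stand 0.59 [436.2, 305.0, 559.0, 378.6] 6776 [ 0.236 -0.415  0.02 ] [ 0.136 -0.585 -0.003] [ 0.336 -0.275  0.29 ]
stand 0.57 [264.0, 192.8, 331.4, 252.7] 2808 [0.528 0.086 0.015] [ 0.467  0.006 -0.006] [0.631 0.179 0.205]
stand 0.15 [178.9, 294.7, 226.8, 327.7] 864 [0.314 0.328 0.012] [ 0.277  0.279 -0.   ] [0.358 0.382 0.16 ]
mirror_centre 0.64 [400.9, 182.5, 434.4, 302.0] 1461 [ 0.595 -0.233  0.021] [ 0.336 -0.28  -0.004] [ 0.668 -0.184  0.033]
cam_lever 0.7 [396.6, 182.9, 437.4, 304.1] 1590 [ 0.593 -0.233  0.02 ] [ 0.336 -0.286 -0.007] [ 0.668 -0.184  0.033]
cam_lever 0.63 [529.1, 303.8, 562.3, 333.4] 481 [ 0.293 -0.482  0.228] [ 0.255 -0.586 -0.003] [ 0.333 -0.467  0.29 ]
cam_lever 0.62 [314.6, 194.7, 325.1, 218.1] 182 [0.577 0.034 0.17 ] [ 0.548  0.022 -0.001] [0.611 0.043 0.205]
tumbler 0.58 [346.0, 114.6, 373.0, 163.7] 905 [ 0.77  -0.072  0.071] [ 0.695 -0.112 -0.   ] [ 0.824 -0.038  0.188]
```

```bash
python3 - <<'E'
from h import *
im=cv2.imread("pics/top0.png"); cv2.imwrite("pics/crop_a.png",cv2.resize(im[160:310,250:450],None,fx=4,fy=4,interpolation=cv2.INTER_CUBIC))
E
```

```text
(no output)
```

View pics/crop_a.png

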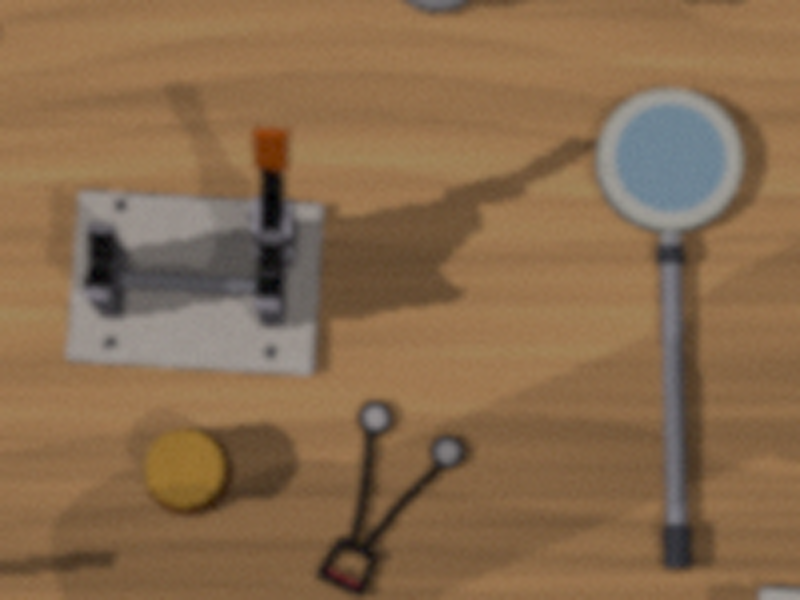

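The top crop confirms the choice: the middle stand has its lever on the right (−y) fork and the glass-up mirror is at the right. The look-alike stands are the small one at (208,366) and the large one at (487,342), and the small round_mirror is at (208,308). Now I fit exact poses.

```bash
python3 - <<'E'
from h import *
def fit(P,z0,z1,ext):
    q=P[(P[:,2]>z0)&(P[:,2]<z1)]
    r=cv2.minAreaRect((q[:,:2]*1000).astype(np.float32)); return r,len(q)
for cam in ["top","scene"]:
    im,d=ctrl.capture(cam)
    for r in ctrl.masks_of(cam,"stand"):
        P,u,v=pts(cam,d,r["pixels"])
        if abs(np.median(P,0)[:2]-[.53,.086]).max()<.05:
            # base: whitish, height
            print(cam,fit(P,.006,.018,0), np.median(P[(P[:,2]>.004)&(P[:,2]<.02),2]))
            hsv=cv2.cvtColor(im,cv2.COLOR_BGR2HSV)[v,u]
            for z0,z1 in [(.105,.122)]:
                q=P[(P[:,2]>z0)&(P[:,2]<z1)]
                print(' forks', [ (len(a),a.mean(0).round(4),a.min(0).round(4),a.max(0).round(4)) for a in (q[q[:,1]>.09],q[q[:,1]<.09])if len(a)])
            o=(hsv[:,0]<15)&(hsv[:,1]>150)&(P[:,2]>.12); print(' orange',o.sum(),P[o].mean(0).round(4),P[o].min(0).round(4),P[o].max(0).round(4))
    for r in ctrl.masks_of(cam,"tube_middle"):
        P,u,v=pts(cam,d,r["pixels"]); print(cam,'tube',round(r['p'],2),r['rect'],P.min(0).round(3),P.max(0).round(3))
        if abs(np.median(P,0)[1]+.233)>.03: continue
        # tube pixels between
        hd=P[(P[:,2]>.016)&(P[:,0]>.57)]
        (c,rad)=cv2.minEnclosingCircle((hd[:,:2]*1000).astype(np.float32)); print('head',c,rad,hd[:,:2].mean(0), np.median(hd[:,2]))
        t=P[(P[:,0]>.39)&(P[:,0]<.53)&(P[:,2]>.008)&(P[:,2]<.025)]
        vx,vy,x0,y0=cv2.fitLine((t[:,:2]).astype(np.float32),cv2.DIST_HUBER,0,.001,.001).ravel()
        ang=np.degrees(np.arctan2(vy,vx)); print('line ang',ang,'y at .47',y0+(.47-x0)*vy/vx,'ztop',np.percentile(t[:,2],[50,90]), len(t))
        e=P[(P[:,2]>.008)&(P[:,0]<.42)]; print('end min x',np.percentile(e[:,0],[0,1,3]))
E
```

```text
top (((532.4260864257812, 92.12548828125), (170.37847900390625, 121.27536010742188), 86.61946868896484), 1772) 0.013504350985598546
 forks [(98, array([0.529 , 0.1464, 0.1126]), array([0.505 , 0.1373, 0.1051]), array([0.5531, 0.1557, 0.1215])), (142, array([0.5366, 0.0357, 0.114 ]), array([0.4971, 0.0218, 0.1055]), array([0.574 , 0.048 , 0.1219]))]
 orange 89 [0.5846 0.0332 0.1848] [0.5736 0.0242 0.1632] [0.5959 0.0424 0.2021]
top tube 0.88 [395.8, 183.1, 434.7, 302.5] [ 0.337 -0.283 -0.001] [ 0.665 -0.184  0.035]
head (614.8797607421875, -232.72384643554688) 49.89728927612305 [ 0.61498907 -0.2329403 ] 0.022037833483782632
line ang -0.1828676 y at .47 -0.23351097 ztop [0.01620832 0.02073467] 229
end min x [0.33730279 0.33761711 0.34006311]
top tube 0.42 [270.5, 191.6, 330.6, 252.3] [ 0.468  0.006 -0.007] [0.646 0.181 0.202]
scene (((531.0170288085938, 89.17903900146484), (174.0316925048828, 120.99996948242188), 86.0634536743164), 1561) 0.013156048649740626
 forks [(103, array([0.5282, 0.1427, 0.1116]), array([0.5025, 0.1327, 0.105 ]), array([0.5526, 0.154 , 0.1196])), (201, array([0.5356, 0.0299, 0.114 ]), array([0.4955, 0.0165, 0.1051]), array([0.5742, 0.0442, 0.122 ]))]
 orange 67 [0.5849 0.0272 0.186 ] [0.5697 0.0174 0.1418] [0.5946 0.0404 0.203 ]
```

```bash
cat >> h.py <<'E'
from scipy.spatial.transform import Rotation as R
def rpy(r): return R.from_euler('xyz',r,degrees=True)
def delta(p,r,p0=None,r0=None):
    """target world pos (m), rpy deg -> tool shift mm, rotvec"""
    s=ctrl.read_state()
    p0=s['eef_pos'] if p0 is None else np.array(p0); r0=rpy(s['tool_rot'] if r0 is None else r0)
    rt=r if isinstance(r,R) else rpy(r)
    print('pos',s['eef_pos'].round(4),'rpy',s['tool_rot'].round(1),'F',s['force'].round(1),'w',round(s['width'],4),'t',s['clock'])
    print('d',(r0.inv().apply(np.array(p)-p0)*1000).round(1),'rv',(r0.inv()*rt).as_rotvec().round(3))
E
python3 - <<'E'
from h import *
delta([.486,-.2333,.40],[180,0,-90])
E
```

```text
pos [ 0.2605 -0.5682  0.2226] rpy [-180.    -0.   -65.4] F [-1.2 -1.  -0.2] w 0.0871 t 0.7
d [-210.4 -344.6 -177.4] rv [-0.   -0.    0.43]
```

Request:
jog_arm([
  [100,0,0,-60,0,0,0],
  [100,0,0,-120,0,0,0],
  [100,0,-40,-160,0,0,0.1],
])

```text
clock: 1.08
eef_pos: [0.2941, -0.5532, 0.3861]
tool_rot: [179.9, -0.2, -71.6]
force: [1.8, -1.5, -0.8]
width: 0.087
```

```bash
python3 - <<'E'
from h import *
delta([.486,-.2333,.30],[180,0,-90])
E
```

```text
pos [ 0.2941 -0.5532  0.3861] rpy [179.9  -0.2 -71.6] F [ 1.8 -1.5 -0.8] w 0.087 t 1.075
d [-243.1 -283.4   84.9] rv [ 0.    -0.004  0.322]
```

Request:
jog_arm([
  [100,-40,-46,0,0,0,0.1],
  [100,-80,-92,0,0,0,0.2],
  [100,-120,-138,10,0,0,0.3],
  [100,-160,-185,20,0,0,0.32],
  [100,-200,-232,35,0,0,0.32],
])

```text
clock: 1.7
eef_pos: [0.4519, -0.2862, 0.348]
tool_rot: [-179.9, -0.1, -89.5]
force: [1.4, -1.3, 0.0]
width: 0.0871
```

```bash
python3 - <<'E'
from h import *
delta([.486,-.2333,.14],[180,0,-90])
E
```

```text
pos [ 0.4519 -0.2862  0.348 ] rpy [-1.799e+02 -1.000e-01 -8.950e+01] F [ 1.4 -1.3  0. ] w 0.0871 t 1.7
d [-52.7 -34.4 208. ] rv [-0.001 -0.001  0.01 ]
```

Request:
jog_arm([
  [100,-40,-20,40,0,0,0],
  [100,-52,-34,90,0,0,0],
  [100,-52,-34,140,0,0,0],
  [100,-52,-34,140,0,0,0],
])

```text
clock: 2.2
eef_pos: [0.4825, -0.2348, 0.2048]
tool_rot: [179.7, 0.2, -89.4]
force: [-0.8, -0.2, 1.3]
width: 0.0868
```

```bash
python3 - <<'E'
from h import *
delta([.486,-.2333,.005],[180,0,-90])
im,d=ctrl.capture("wrist"); cv2.imwrite("pics/w1.png",im)
for r in ctrl.masks_of("wrist","tube_middle")[:1]:
    P,u,v=pts("wrist",d,r["pixels"]); print(r['p'],r['rect'],P.min(0).round(3),P.max(0).round(3))
    hd=P[(P[:,2]>.016)&(P[:,0]>.57)]
    if len(hd): print('head',cv2.minEnclosingCircle((hd[:,:2]*1000).astype(np.float32)))
    for a,b in [(.34,.37),(.37,.4),(.4,.44),(.44,.48),(.48,.53)]:
        t=P[(P[:,0]>a)&(P[:,0]<b)&(P[:,2]>.006)&(P[:,2]<.025)]
        if len(t): print(a,b,len(t),np.median(t,0).round(4),t.min(0).round(4),t.max(0).round(4))
E
```

```text
pos [ 0.4825 -0.2348  0.2048] rpy [179.7   0.2 -89.4] F [-0.8 -0.2  1.3] w 0.0868 t 2.2
d [ -1.   -4.7 199.8] rv [0.006 0.003 0.01 ]
0.73 [268.1, 1.5, 389.6, 323.9] [ 0.367 -0.29   0.006] [ 0.659 -0.189  0.031]
head ((616.45849609375, -237.75094604492188), 50.06452941894531)
0.34 0.37 22 [ 0.3691 -0.2348  0.0192] [ 0.3673 -0.2453  0.0119] [ 0.37   -0.2291  0.0218]
0.37 0.4 379 [ 0.3852 -0.2372  0.0211] [ 0.3702 -0.2442  0.0169] [ 0.4    -0.2311  0.0238]
0.4 0.44 546 [ 0.4213 -0.2373  0.0216] [ 0.4    -0.2446  0.0061] [ 0.4399 -0.2299  0.0245]
0.44 0.48 613 [ 0.4601 -0.2374  0.0218] [ 0.4402 -0.2447  0.0068] [ 0.48   -0.2306  0.0249]
0.48 0.53 831 [ 0.5054 -0.2379  0.0222] [ 0.48   -0.2449  0.0158] [ 0.53   -0.2315  0.0249]
```

View pics/w1.png

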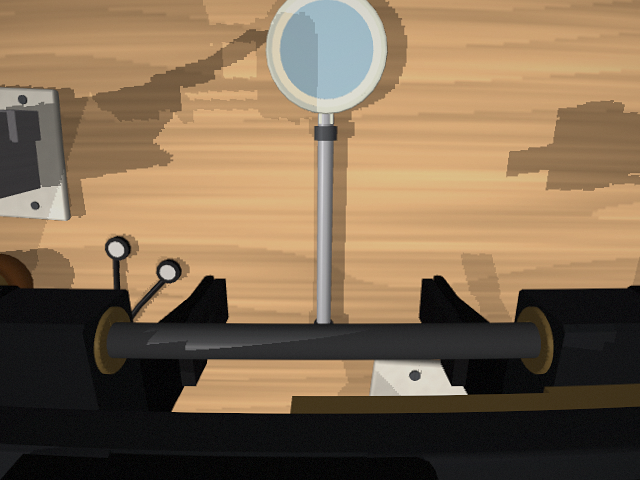

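The wrist view shows the arm at column 325, midway between the fingers (227 and 421), and the head at (327,48). I descend on it.

Request:
jog_arm([
  [100,0,-4,60,0,0,0.01],
  [100,0,-4,120,0,0,0.01],
  [100,0,-4,165,0,0,0.01],
  [100,0,-4,192,0,0,0.01],
  [100,0,-4,198,0,0,0.01],
])

```text
clock: 2.92
eef_pos: [0.4893, -0.2365, 0.0106]
tool_rot: [-180.0, -0.0, -90.1]
force: [0.1, 0.6, 0.5]
width: 0.0871
```

```bash
python3 - <<'E'
from h import *
delta([.486,-.2345,.004],[180,0,-90])
E
```

```text
pos [ 0.4893 -0.2365  0.0106] rpy [-180.    -0.   -90.1] F [0.1 0.6 0.5] w 0.0871 t 2.925
d [-2.   3.3  6.6] rv [-0.001 -0.    -0.001]
```

Request:
jog_arm([
  [100,0,0,3,0,0,0],
  [60,0,0,3,0,0,0],
  [0,0,0,3,0,0,0],
  [0,0,0,3,0,0,0],
  [0,0,0,3,0,0,0],
])

```text
clock: 3.55
eef_pos: [0.4886, -0.2357, 0.007]
tool_rot: [-180.0, -0.0, -90.0]
force: [0.1, 0.7, -0.5]
width: 0.055
```

Request:
jog_arm([
  [0,0,0,0,0,0,0],
  [0,0,0,0,0,0,0],
])

```text
clock: 3.8
eef_pos: [0.4885, -0.2356, 0.0068]
tool_rot: [-180.0, -0.0, -90.0]
force: [-0.3, -0.0, -1.1]
width: 0.0351
```

Request:
jog_arm([
  [0,0,0,4,0,0,0],
  [0,0,0,4,0,0,0],
  [0,0,0,4,0,0,0],
  [0,0,0,4,0,0,0],
])

```text
clock: 4.3
eef_pos: [0.4882, -0.2355, 0.0025]
tool_rot: [180.0, 0.0, -90.0]
force: [0.2, 0.1, -3.6]
width: 0.013
```

Request:
jog_arm([
  [0,0,0,0,0,0,0],
  [0,0,0,-30,0,0,0],
  [0,0,0,-80,0,0,0],
  [0,0,0,-140,0,0,0],
  [0,0,0,-200,0,0,0],
])

```text
clock: 4.92
eef_pos: [0.4881, -0.2354, 0.2046]
tool_rot: [180.0, 0.0, -90.0]
force: [1.6, -0.7, -4.1]
width: 0.0128
```

```bash
python3 - <<'E'
from h import *
delta([.486,-.2345,.004],[180,0,-90])
im,d=ctrl.capture("scene"); cv2.imwrite("pics/s2.png",im)
E
```

```text
pos [ 0.4881 -0.2354  0.2046] rpy [180.   0. -90.] F [ 1.6 -0.7 -4.1] w 0.0128 t 4.925
d [ -0.9   2.1 200.6] rv [ 0.  0. -0.]
```

View pics/s2.png

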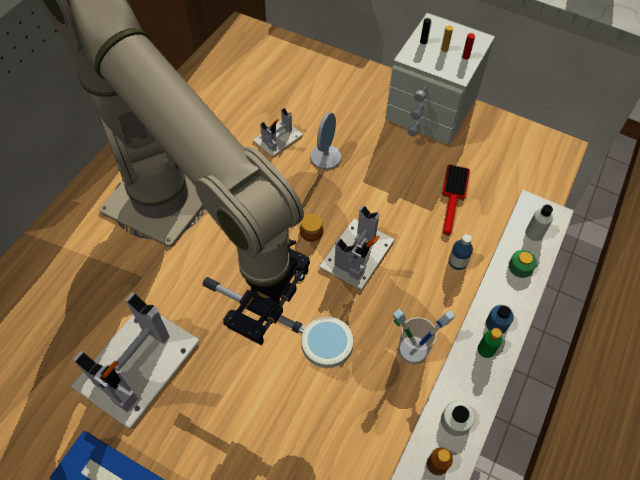

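The piece is held and hangs level, with the head at (327,342) in the scene view. I carry it over, yawing it.

Request:
jog_arm([
  [0,-20,0,-40,0,0,-0.17],
  [0,-60,0,-75,0,0,-0.34],
  [0,-100,0,-75,0,0,-0.51],
  [0,-140,0,-75,0,0,-0.68],
  [0,-180,0,-75,0,0,-0.85],
])

```text
clock: 5.6
eef_pos: [0.4883, -0.0543, 0.2776]
tool_rot: [180.0, -0.0, -41.0]
force: [-0.2, -0.1, -3.0]
width: 0.0128
```

```bash
python3 - <<'E'
from h import *
delta([.5322,.1097,.235],[180,-45,-3.4])
delta([.5322,.1097,.26],[180,0,-3.4])
E
```

```text
pos [ 0.4883 -0.0543  0.2776] rpy [180.  -0. -41.] F [-0.2 -0.1 -3. ] w 0.0128 t 5.6
d [ -74.5 -152.6   42.5] rv [ 0.258  0.756 -0.621]
pos [ 0.4883 -0.0543  0.2776] rpy [180.  -0. -41.] F [-0.2 -0.1 -3. ] w 0.0128 t 5.6
d [ -74.5 -152.6   17.5] rv [ 0.    -0.    -0.656]
```

Request:
jog_arm([
  [0,-12,-30,0,0.045,0.13,-0.11],
  [0,-25,-60,0,0.09,0.26,-0.22],
  [0,-40,-90,0,0.135,0.39,-0.33],
  [0,-57,-120,0,0.18,0.52,-0.44],
  [0,-74,-152,0,0.22,0.65,-0.54],
])

```text
clock: 6.22
eef_pos: [0.5329, 0.1088, 0.2777]
tool_rot: [-178.0, -39.0, -9.6]
force: [0.9, 0.1, -3.4]
width: 0.0129
```

```bash
python3 - <<'E'
from h import *
delta([.5322,.1097,.235],[180,-45,-3.4])
E
```

```text
pos [0.5329 0.1088 0.2777] rpy [-178.   -39.    -9.6] F [ 0.9  0.1 -3.4] w 0.0129 t 6.225
d [-27.5   0.3  32.7] rv [ 0.037  0.103 -0.082]
```

Finish the turn and hold about 30 mm above the forks, then look.

Request:
jog_arm([
  [0,-10,0,12,0.037,0.1,-0.08],
  [0,-28,0,33,0.037,0.1,-0.08],
  [0,-28,0,33,0.037,0.1,-0.08],
])

```text
clock: 6.6
eef_pos: [0.5309, 0.108, 0.2321]
tool_rot: [-179.9, -44.4, -3.8]
force: [-0.2, 0.3, -3.8]
width: 0.0134
```

```bash
python3 - <<'E'
from h import *
delta([.5322,.1097,.0997],[180,-45,-3.4])
for c in ["wrist","scene","top"]:
    im,d=ctrl.capture(c); cv2.imwrite(f"pics/{c}3.png",im); np.save(f"d_{c}3.npy",d)
    if c=="scene": cv2.imwrite("pics/scene3c.png",cv2.resize(im[130:330,230:470],None,fx=3,fy=3))
    if c=="top": cv2.imwrite("pics/top3c.png",cv2.resize(im[140:300,200:400],None,fx=3.5,fy=3.5))
E
```

```text
pos [0.5309 0.108  0.2321] rpy [-179.9  -44.4   -3.8] F [-0.2  0.3 -3.8] w 0.0134 t 6.6
d [-91.7  -1.7  95.5] rv [ 0.004  0.011 -0.005]
```

View pics/wrist3.png

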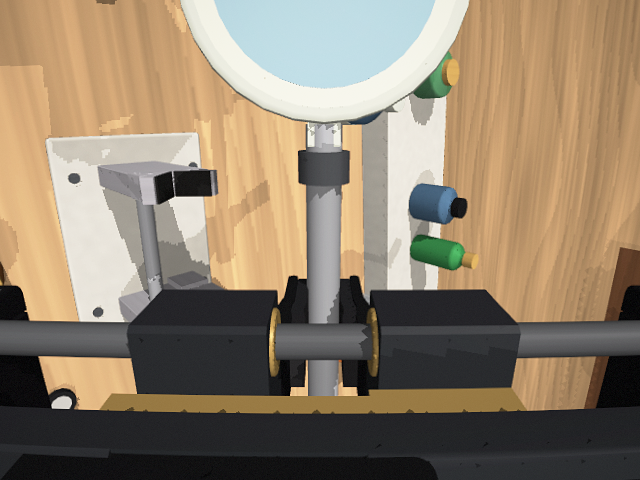

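View pics/scene3c.png

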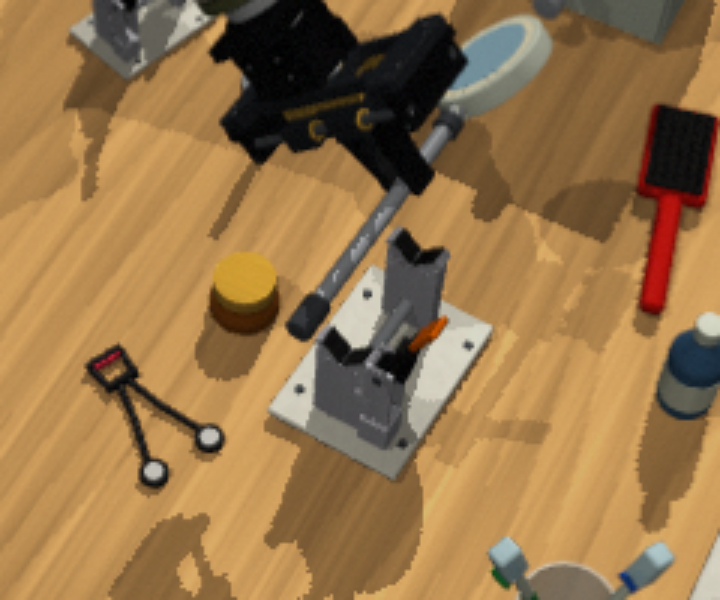

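View pics/top3c.png

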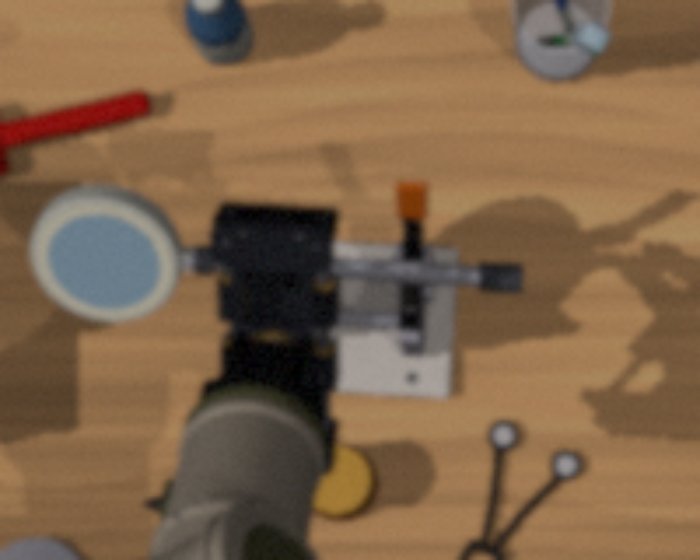

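The wrist view shows the tube at column 323 square in the jaws and the glass to the front and up. In the scene crop the cap end (308,315) floats above the lever fork. I check the tube's 3D line against the stand, using the depth.

```bash
python3 - <<'E'
from h import *
O=np.array([.5258,.091,0]);a=np.radians(-3.4);S=np.array([[np.cos(a),-np.sin(a),0],[np.sin(a),np.cos(a),0],[0,0,1]])
d=np.load("d_top3.npy"); im=cv2.imread("pics/top3.png")
P,u,v=pts("top",d,np.ones((480,640),bool))
L=(P-O)@S*1000
k=(L[:,2]>195)&(L[:,1]>-120)&(L[:,1]<-35)&(abs(L[:,0])<35)
q=L[k]; print(len(q),q.min(0),q.max(0))
for lo,hi in [(-120,-90),(-90,-70),(-70,-50),(-50,-35)]:
    t=q[(q[:,1]>lo)&(q[:,1]<hi)]; print(lo,len(t),np.median(t,0).round(1),t[:,0].min().round(1),t[:,0].max().round(1), np.percentile(t[:,2],90).round(1))
k=(L[:,2]>190)&(L[:,1]<-95)&(abs(L[:,0])<35)&(L[:,1]>-170); print('cap end y',np.percentile(L[k][:,1],[1,3,10]))
# scene: forks free of occlusion
d=np.load("d_scene3.npy"); P,u,v=pts("scene",d,np.ones((480,640),bool)); L2=(P-O)@S*1000
k=(L2[:,2]>196)&(L2[:,1]>-160)&(L2[:,1]<-35)&(abs(L2[:,0])<35); q=L2[k]; print('scene',len(q))
for lo,hi in [(-160,-120),(-120,-90),(-90,-60),(-60,-35)]:
    t=q[(q[:,1]>lo)&(q[:,1]<hi)]; 
    if len(t): print(lo,len(t),np.median(t,0).round(1),t[:,0].min().round(1),t[:,0].max().round(1),np.percentile(t[:,2],90).round(1))
# V notch: points near plain/lever forks upper
for nm,L_ in (('scene',L2),('top',L)):
  for y0 in (55,-55):
    k=(abs(L_[:,1]-y0)<12)&(L_[:,2]>90)&(L_[:,2]<118)&(abs(L_[:,0])<27)
    q=L_[k]; print(nm,y0,len(q)); 
    if len(q)>5: print(q.min(0).round(1),q.max(0).round(1)); 
    for x in range(-24,25,6):
        t=q[abs(q[:,0]-x)<3]
        if len(t): print(x,len(t),t[:,2].max().round(1),np.median(t[:,2]).round(1),end=' | ')
    print()
E
```

```text
233 [  -8.49849891 -119.97199598  235.49074967] [  9.59094172 -35.48458077 254.40560955]
-120 91 [ 1.000e-01 -1.081e+02  2.475e+02] -8.5 9.6 251.5
-90 53 [ 2.000e-01 -8.020e+01  2.466e+02] -5.7 7.4 249.8
-70 50 [ -0.6 -59.6 247.1] -6.2 7.1 250.7
-50 39 [  0.6 -42.8 246.7] -6.0 9.3 249.9
cap end y [-134.38772558 -134.03233214 -131.51494423]
scene 345
-160 100 [   0.8 -133.1  245.7] -11.0 9.2 249.8
-120 99 [   1.2 -109.4  246.6] -11.2 9.4 249.9
-90 81 [  0.9 -74.3 246.1] -6.6 7.0 248.6
-60 65 [  0.8 -46.9 245.4] -8.3 6.8 248.8
scene 55 194
[-26.   43.2  90.1] [ 24.4  66.4 117.7]
-24 18 116.7 110.7 | -18 24 116.3 109.4 | -12 26 116.1 107.5 | -6 24 113.7 100.8 | 0 17 102.0 98.1 | 6 18 108.9 103.1 | 12 25 116.7 105.9 | 18 24 117.7 111.6 | 24 18 117.5 106.3 | 
scene -55 198
[-25.8 -66.9  90.2] [ 26.9 -44.  117.8]
-24 18 117.3 112.9 | -18 30 117.6 110.6 | -12 27 116.4 106.8 | -6 25 108.6 103.9 | 0 19 104.8 100.4 | 6 22 109.3 103.4 | 12 18 115.4 108.0 | 18 26 117.8 112.2 | 24 13 117.6 112.9 | 
top 55 0

top -55 105
[-25.1 -62.1  91.6] [ 16.8 -45.9 117.6]
-24 13 116.2 109.3 | -18 15 117.6 115.3 | -12 15 113.6 109.0 | -6 13 108.9 103.7 | 0 12 101.6 96.9 | 6 17 109.7 103.7 | 12 16 116.2 110.5 | 18 4 117.6 115.6 |
```

The tube is centred over the V notches (x ≈ 0.5 mm) and level, with the collar about 11 mm clear of the fork face. I lower it.

Request:
jog_arm([
  [0,-31,0,32,0,0,0],
  [0,-60,0,61,0,0,0],
  [0,-80,0,82,0,0,0],
  [0,-86,0,88,0,0,0],
  [0,-89,0,91,0,0,0],
])

```text
clock: 7.38
eef_pos: [0.533, 0.1027, 0.1113]
tool_rot: [-179.8, -44.7, -4.4]
force: [-0.5, 0.7, -3.2]
width: 0.0131
```

Request:
jog_arm([
  [0,-1,0,1,0,0,0],
  [0,-2,0,2,0,0,0],
  [0,-3,0,3,0,0,0],
])

```text
clock: 7.75
eef_pos: [0.5325, 0.1086, 0.1073]
tool_rot: [-179.6, -44.7, -3.9]
force: [-0.1, -0.2, -3.8]
width: 0.0128
```

Request:
jog_arm([
  [0,-2,0,2,0,0,0],
  [0,-4,0,4,0,0,0],
  [0,-5,0,5,0,0,0],
  [0,-6,0,6,0,0,0],
  [0,-6,0,6,0,0,0],
])

```text
clock: 8.38
eef_pos: [0.533, 0.1088, 0.0995]
tool_rot: [-179.7, -44.8, -3.9]
force: [-18.7, -2.7, 23.5]
width: 0.0128
```

```bash
python3 - <<'E'
from h import *
delta([.5322,.1097,.0997],[180,-45,-3.4])
E
```

```text
pos [0.533  0.1088 0.0995] rpy [-179.7  -44.8   -3.9] F [-18.7  -2.7  23.5] w 0.0128 t 8.375
d [-0.5 -0.8 -0.7] rv [ 0.001  0.004 -0.006]
```

Seated: contact ≈ 30 N along the +x wall. I ease off, release, back out, go upright and regrasp from above for the second half of the turn.

Request:
jog_arm([
  [0,0,0,-2,0,0,0],
  [20,0,0,-2,0,0,0],
  [60,0,0,-2,0,0,0],
  [60,0,0,-2,0,0,0],
  [60,0,0,-2,0,0,0],
])

```text
clock: 9.0
eef_pos: [0.5295, 0.1083, 0.0986]
tool_rot: [-179.7, -44.6, -3.9]
force: [0.1, -0.5, -0.1]
width: 0.0398
```

```bash
python3 - <<'E'
from h import *
delta([.5322,.1097,.0997],[180,-45,-3.4])
E
```

```text
pos [0.5295 0.1083 0.0986] rpy [-179.7  -44.6   -3.9] F [ 0.1 -0.5 -0.1] w 0.0398 t 9.0
d [ 2.7 -1.5  1. ] rv [ 0.001  0.008 -0.006]
```

Request:
jog_arm([
  [60,0,0,-30,0,0,0],
  [60,0,0,-60,0,0,0],
  [60,0,0,-75,0,0,0],
])

```text
clock: 9.38
eef_pos: [0.4994, 0.0933, 0.1154]
tool_rot: [176.3, -41.9, -3.2]
force: [-0.7, -0.7, -0.4]
width: 0.0521
```

```bash
python3 - <<'E'
from h import *
im,d=ctrl.capture("top"); cv2.imwrite("pics/top4.png",im); cv2.imwrite("pics/top4c.png",cv2.resize(im[140:300,200:400],None,fx=3.5,fy=3.5))
O=np.array([.5258,.091,0]);a=np.radians(-3.4);S=np.array([[np.cos(a),-np.sin(a),0],[np.sin(a),np.cos(a),0],[0,0,1]])
delta(O+S@[.0,.019,.170],[180,0,-3.4])
P,u,v=pts("top",d,np.ones((480,640),bool)); L=(P-O)@S*1000
k=(L[:,2]>95)&(L[:,2]<122)&(L[:,1]>-170)&(abs(L[:,0])<12)
q=L[k]
for lo,hi in [(-140,-112),(-112,-90),(-90,-70),(-45,-20),(-20,0),(0,20),(20,45)]:
    t=q[(q[:,1]>lo)&(q[:,1]<hi)]
    if len(t): print(lo,len(t),np.median(t,0).round(1))
k=(L[:,2]>80)&(L[:,2]<125)&(abs(L[:,0])<25)&(L[:,1]<-75); print('cap end',np.percentile(L[k][:,1],[1,3]))
E
```

```text
pos [0.4989 0.094  0.116 ] rpy [176.5 -41.9  -3.4] F [0.9 1.6 0.9] w 0.0522 t 9.425
d [ 56.2 -16.2 -23.2] rv [ 0.058 -0.73  -0.022]
-140 63 [  -1.8 -123.5  114.8]
-112 55 [  -1.8 -102.5  112.3]
-90 39 [ -0.6 -79.9 112.1]
-45 47 [ -1.  -33.  112.8]
cap end [-780.93098035 -778.04464426]
```

View pics/top4c.png

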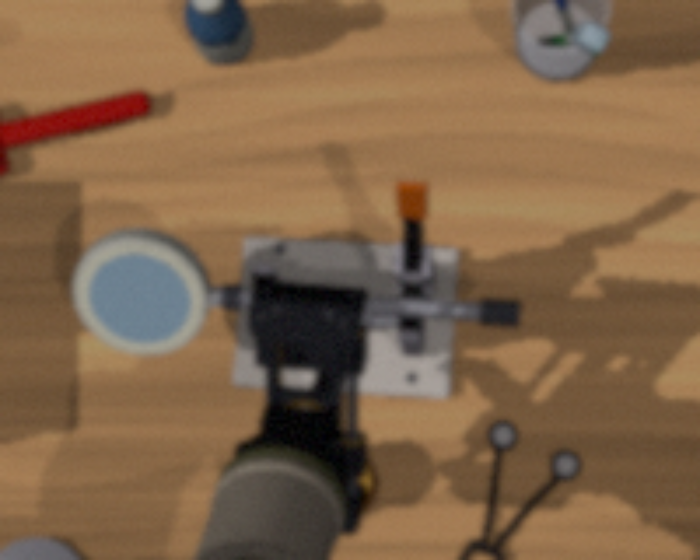

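```bash
python3 - <<'E'
from h import *
s=ctrl.read_state(); print(s['joint_positions'].round(1),s['qd'].round(1)); delta([.5,.1,.116],[180,0,-3.4])
E
```

```text
[ 45.1 -18.1 -71.1 138.2  30.2  15.7 -62. ] [  1.9   3.3  -3.2   0.   29.7  -0.7 -25.6]
pos [0.4989 0.094  0.116 ] rpy [176.5 -41.9  -3.4] F [0.9 1.6 0.9] w 0.0522 t 9.425
d [ 0.6 -6.1  0.1] rv [ 0.058 -0.73  -0.022]
```

Request:
jog_arm([
  [60,0,0,0,0,0,0],
])

```text
clock: 9.55
eef_pos: [0.5003, 0.0933, 0.1158]
tool_rot: [176.2, -42.1, -3.1]
force: [0.3, -0.8, -0.5]
width: 0.0525
```

```bash
python3 - <<'E'
from h import *
s=ctrl.read_state(); print(s['joint_positions'].round(1),s['qd'].round(1)); delta([.5,.1,.116],[180,0,-3.4])
E
```

```text
[ 45.3 -17.7 -71.3 138.2  32.4  15.7 -63.7] [ 1.   1.8 -0.9  0.1  3.5 -0.2 -2.2]
pos [0.5003 0.0933 0.1158] rpy [176.2 -42.1  -3.1] F [ 0.3 -0.8 -0.5] w 0.0525 t 9.55
d [-0.3 -6.7 -1. ] rv [ 0.061 -0.734 -0.018]
```

Joint 4 is at its limit, so the retract stopped at 26 mm from the axis, which is clear of the tube. I swing up to vertical above the arm.

Request:
jog_arm([
  [60,20,-4,-25,0.02,-0.1,0],
  [60,36,-8,-35,0.03,-0.28,-0.01],
  [60,46,-12,-32,0.045,-0.45,-0.01],
  [60,54,-16,-25,0.06,-0.61,-0.02],
  [60,56,-16,-23,0.06,-0.73,-0.02],
])

```text
clock: 10.18
eef_pos: [0.5296, 0.1069, 0.1686]
tool_rot: [179.5, -3.0, -3.6]
force: [0.2, -0.6, 0.2]
width: 0.0518
```

```bash
cat >> h.py <<'E'
O=np.array([.5258,.091,0]);_a=np.radians(-3.4);S=np.array([[np.cos(_a),-np.sin(_a),0],[np.sin(_a),np.cos(_a),0],[0,0,1]])
E
python3 - <<'E'
from h import *
s=ctrl.read_state(); print(s['joint_positions'].round(1))
delta(O+S@[.0,.018,.0975],[180,0,-3.4])
im,d=ctrl.capture("wrist"); cv2.imwrite("pics/w5.png",im)
im,d=ctrl.capture("top");cv2.imwrite("pics/top5.png",im); np.save("d_top5.npy",d)
P,u,v=pts("top",d,np.ones((480,640),bool)); L=(P-O)@S*1000
k=(L[:,2]>80)&(L[:,2]<125)&(abs(L[:,0])<15)&(L[:,1]<-75)&(L[:,1]>-200); print('cap end',np.percentile(L[k][:,1],[0,1,3]))
# head plane
for r in ctrl.masks_of("top","mirror_centre"):
    P,u,v=pts("top",d,r["pixels"]); Q=(P-O)@S*1000
    if abs(np.median(Q[:,1])-140)<50:
        q=Q[(Q[:,1]>90)]; q=q[q[:,2]>50]
        c=np.median(q,0); U,s_,V=np.linalg.svd(q-q.mean(0)); print(c,'normal',V[2].round(3),s_.round(0)); break
E
```

```text
[ 16.9  11.9 -38.  101.6   9.7  66.7 -27.6]
pos [0.5296 0.1069 0.1686] rpy [179.5  -3.   -3.6] F [ 0.2 -0.6  0.2] w 0.0518 t 10.175
d [-6.6 -2.5 70.9] rv [ 0.008 -0.053 -0.003]
cap end [-134.1066806  -133.83968458 -133.41203641]
[ -4.04993127 149.71192246 116.48852373] normal [-0.621  0.018  0.784] [771. 621.  97.]
```

View pics/w5.png

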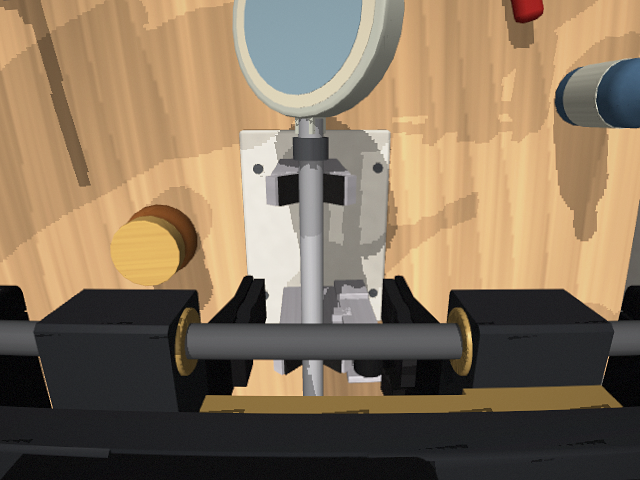

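In the wrist view the arm lies in both forks at column 312, with the collar just outside the plain fork (310,148). I descend and regrip.

Request:
jog_arm([
  [60,-7,-2,20,0,-0.052,0],
  [60,-7,-2,50,0,-0.052,0],
  [60,-7,-2,70,0,-0.052,0],
  [50,-7,-2,76,0,-0.052,0],
  [20,-7,-2,76,0,-0.052,0],
])

```text
clock: 10.95
eef_pos: [0.5253, 0.1111, 0.0931]
tool_rot: [179.8, -0.3, -3.4]
force: [1.0, 0.3, 0.6]
width: 0.0406
```

Request:
jog_arm([
  [0,0,0,0,0,0,0],
  [0,0,0,0,0,0,0],
  [0,0,0,0,0,0,0],
  [0,0,0,0,0,0,0],
])

```text
clock: 11.45
eef_pos: [0.526, 0.1112, 0.0934]
tool_rot: [179.9, -0.4, -3.4]
force: [2.6, 0.1, 1.3]
width: 0.0132
```

```bash
python3 - <<'E'
from h import *
delta(O+S@[.0,.018,.0975],[180,0,-3.4])
E
```

```text
pos [0.526  0.1112 0.0934] rpy [179.9  -0.4  -3.4] F [2.6 0.1 1.3] w 0.0132 t 11.45
d [ 1.   2.2 -4.1] rv [ 0.003 -0.006 -0.001]
```

Request:
jog_arm([
  [0,1.8,0,-1.1,0,0.16,0],
  [0,3.6,0,-1.6,0,0.32,0],
  [0,5.4,0,-2.3,0,0.48,0],
  [0,6.9,0,-3.3,0,0.64,0],
  [0,8.2,0,-4.4,0,0.785,0],
])

```text
clock: 12.08
eef_pos: [0.5336, 0.1024, 0.0954]
tool_rot: [178.1, -38.4, -3.4]
force: [-24.8, 8.0, 12.1]
width: 0.013
```

Request:
jog_arm([
  [0,0,0,0,0,0,0],
])

```text
clock: 12.2
eef_pos: [0.5334, 0.1024, 0.0954]
tool_rot: [178.0, -38.3, -3.3]
force: [-20.5, 5.7, 13.1]
width: 0.0129
```

```bash
python3 - <<'E'
from h import *
delta(O+S@[.0,.018,.0975],[180,-45,-3.4])
print(ctrl.read_state()['joint_positions'].round(1))
for cam in ["top","scene"]:
  im,d=ctrl.capture(cam);cv2.imwrite(f"pics/{cam}6.png",im); np.save(f"d_{cam}6.npy",d)
  if cam=="scene": cv2.imwrite("pics/scene6c.png",cv2.resize(im[130:330,230:470],None,fx=3,fy=3))
  P,u,v=pts(cam,d,np.ones((480,640),bool)); L=(P-O)@S*1000
  k=(L[:,1]>100)&(L[:,1]<200)&(L[:,2]>40)&(L[:,2]<175)&(abs(L[:,0])<45)
  q=L[k]; print(cam,len(q),q.min(0).round(1),q.max(0).round(1))
  q=q[(q[:,1]>100)]
  t=q[q[:,2]>150]; 
  if len(t): print(' top rim x',t[:,0].min(),t[:,0].max(),t[:,0].mean(),'y',t[:,1].mean())
  U,s_,V=np.linalg.svd(q-q.mean(0)); print(q.mean(0).round(1),'normal',V[2].round(3),s_.round(0))
E
```

```text
pos [0.5334 0.1024 0.0954] rpy [178.  -38.3  -3.3] F [-20.5   5.7  13.1] w 0.0129 t 12.2
d [-4.1 -6.  -6.2] rv [0.034 0.117 0.004]
[ 11.6  -0.7 -40.1 133.8  57.4  24.7 -81.4]
top 599 [-19.4 100.3  62.7] [ 19.8 186.  161.9]
 top rim x -2.2514118035688595 19.785047886497754 8.983824735490682 y 136.00101953619972
[ -1.9 139.3 125.9] normal [-0.943  0.004  0.332] [682. 557. 115.]
scene 239 [ -2.6 100.2  63.2] [ 20.4 176.  160.9]
 top rim x -1.054958786001411 20.43668388490507 9.406962825895224 y 132.92013695296015
[  9.8 130.5 143.1] normal [ 0.998 -0.01  -0.055] [312. 292.  85.]
```

View pics/scene6c.png

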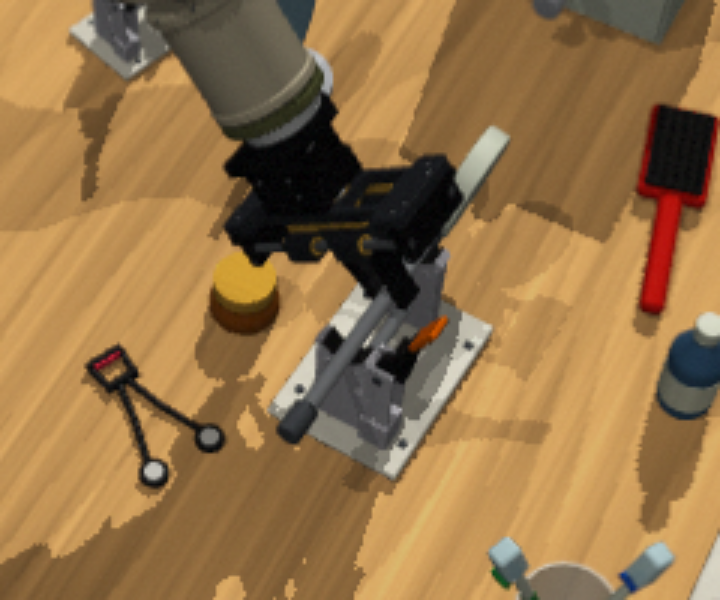

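The mirror is about 10° short of upright, and the arm is near the joint 4 limit here. I ease off, release, go back to vertical and regrip for the last bit.

Request:
jog_arm([
  [0,0,0,-2,0,0,0],
  [20,0,0,-2,0,0,0],
  [60,0,0,-2,0,0,0],
  [60,0,0,-2,0,0,0],
  [60,0,0,-2,0,0,0],
])

```text
clock: 12.92
eef_pos: [0.5341, 0.1002, 0.0977]
tool_rot: [178.0, -38.3, -3.6]
force: [0.2, 0.3, -0.1]
width: 0.0397
```

Request:
jog_arm([
  [60,0,0,-12,0,0,0],
  [60,10,0,-30,0,-0.05,0],
  [60,25,0,-45,0,-0.2,0],
  [60,40,0,-45,0,-0.37,0],
  [60,48,0,-42,0,-0.54,0],
])

```text
clock: 13.55
eef_pos: [0.5469, 0.1016, 0.1628]
tool_rot: [178.5, -7.2, -4.6]
force: [0.2, 0.3, -0.1]
width: 0.0524
```

```bash
python3 - <<'E'
from h import *
delta(O+S@[.0,.020,.15],[180,5,-3.4])
print(ctrl.read_state()['joint_positions'].round(1))
E
```

```text
pos [0.5469 0.1016 0.1628] rpy [178.5  -7.2  -4.6] F [ 0.2  0.3 -0.1] w 0.0524 t 13.55
d [-22.   -8.    9.9] rv [ 0.026 -0.213 -0.023]
[  9.2  10.3 -29.7 103.4  10.7  62.  -29. ]
```

Request:
jog_arm([
  [60,-12,-4,0,0.01,-0.1,-0.01],
  [60,-22,-8,-5,0.026,-0.21,-0.02],
  [60,-22,-8,-5,0.026,-0.21,-0.02],
])

```text
clock: 13.92
eef_pos: [0.5248, 0.1107, 0.1615]
tool_rot: [179.9, 4.7, -3.7]
force: [0.1, 0.5, -0.1]
width: 0.052
```

```bash
cat >> h.py <<'E'
def mirror_check(tag):
  for cam in ["top","scene","wrist"]:
    m=ctrl.camera_model(cam); im,d=ctrl.capture(cam);cv2.imwrite(f"pics/{cam}{tag}.png",im); np.save(f"d_{cam}{tag}.npy",d)
    P,u,v=pts(cam,d,np.ones((480,640),bool),m); L=(P-O)@S*1000
    c=im[v,u].astype(int)
    k=(L[:,1]>88)&(L[:,1]<190)&(L[:,2]>50)&(L[:,2]<170)&(abs(L[:,0])<45)
    q=L[k]; print(cam,len(q),q.min(0).round(1),q.max(0).round(1),end=' ')
    for lo,hi in ((120,135),(135,148),(148,165)):
        t=q[(q[:,2]>lo)&(q[:,2]<hi)]
        if len(t)>5: print('z%d: x %.1f..%.1f'%(t[:,2].mean(),*np.percentile(t[:,0],[2,98])),'y %.1f..%.1f'%(t[:,1].min(),t[:,1].max()),end=' | ')
    print()
    t=L[(L[:,1]<-75)&(L[:,1]>-200)&(abs(L[:,0])<15)&(L[:,2]>95)&(L[:,2]<125)]
    if len(t): print('   cap end y',np.percentile(t[:,1],[1,3]).round(1))
E
python3 - <<'E'
from h import *
delta(O+S@[-.001,.020,.0935],[180,5,-3.4])
mirror_check("7")
im=cv2.imread("pics/scene7.png"); cv2.imwrite("pics/scene7c.png",cv2.resize(im[130:330,230:470],None,fx=3,fy=3))
E
```

```text
pos [0.5248 0.1107 0.1615] rpy [179.9   4.7  -3.7] F [ 0.1  0.5 -0.1] w 0.052 t 13.925
d [ 6.7 -0.5 67.7] rv [ 0.001 -0.005 -0.005]
top 638 [-18.9  88.1  59.8] [ 19.5 185.2 162.6] z128: x -8.4..10.0 y 89.1..182.0 | z141: x -5.3..16.8 y 93.3..178.6 | z153: x -2.0..18.7 y 100.7..169.1 | 
   cap end y [-143.6 -141.8]
scene 115 [-4.8 89.6 98.8] [ 19.1 177.8 161.5] z143: x -3.7..17.5 y 96.2..173.6 | z153: x -1.2..18.7 y 101.0..158.5 | 
   cap end y [-147.7 -147.4]
wrist 8649 [-19.5  88.   63.9] [ 18.6 162.6 158.3] z128: x -8.4..13.1 y 88.0..151.2 | z142: x -5.3..16.1 y 92.7..146.6 | z153: x -1.7..17.9 y 105.3..143.4 | 
   cap end y [-77.3 -77.2]
```

View pics/wrist7.png

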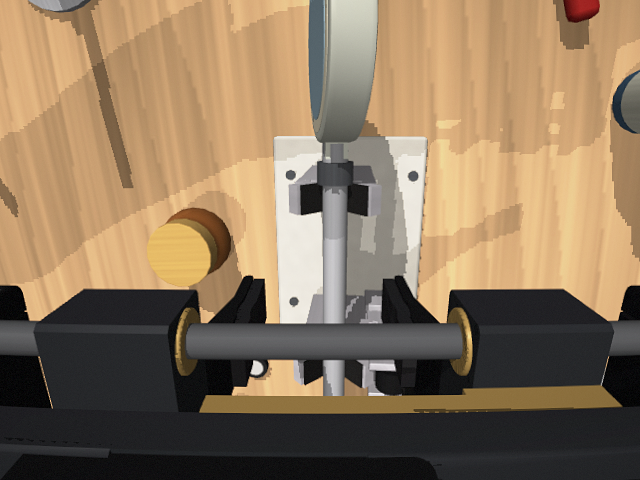

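View pics/scene7c.png

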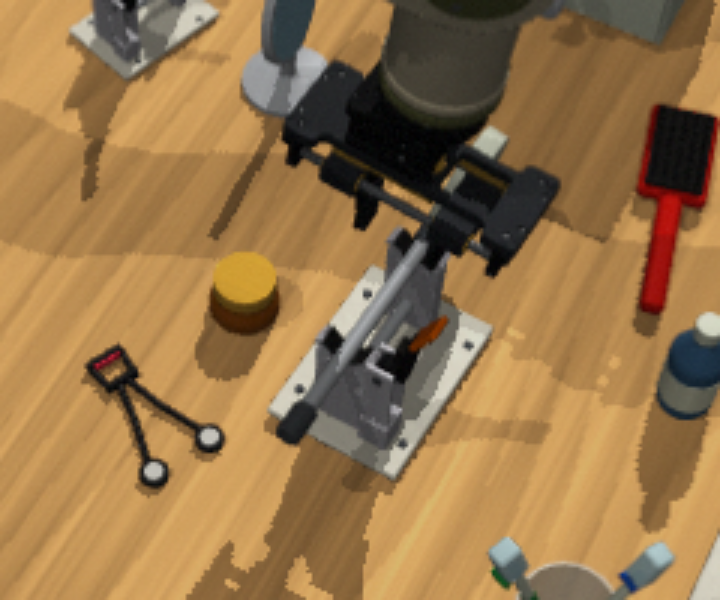

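Wrist view: the mirror is close to upright but the glass face still leans about 14.5°, and the collar (335,172) is nearly at the fork. I regrip.

Request:
jog_arm([
  [60,3,0,25,0,0,0],
  [60,6,0,50,0,0,0],
  [60,7,0,66,0,0,0],
  [30,7,0,67,0,0,0],
  [0,7,0,67,0,0,0],
])

```text
clock: 14.7
eef_pos: [0.5258, 0.111, 0.0956]
tool_rot: [179.9, 4.6, -3.6]
force: [0.5, 0.2, 0.5]
width: 0.0391
```

Request:
jog_arm([
  [0,0,0,0,0,0,0],
  [0,0,0,0,0,0,0],
  [0,0,0,0,0,0,0],
  [0,0,0,0,0,0,0],
])

```text
clock: 15.2
eef_pos: [0.5253, 0.1109, 0.0951]
tool_rot: [179.9, 4.7, -3.6]
force: [-4.9, -0.2, 5.1]
width: 0.013
```

```bash
python3 - <<'E'
from h import *
delta(O+S@[-.001,.018,.0935],[180,-10,-3.4])
E
```

```text
pos [0.5253 0.1109 0.0951] rpy [179.9   4.7  -3.6] F [-4.9 -0.2  5.1] w 0.013 t 15.2
d [0.9 1.9 1.6] rv [ 0.002  0.257 -0.004]
```

Request:
jog_arm([
  [0,1.2,0,-0.5,0,0.125,0],
  [0,2.5,0,-1,0,0.25,0],
  [0,2.5,0,-1,0,0.25,0],
])

```text
clock: 15.58
eef_pos: [0.5273, 0.1108, 0.0959]
tool_rot: [179.8, -9.7, -3.5]
force: [0.7, 0.8, -1.9]
width: 0.013
```

Request:
jog_arm([
  [0,0,1,0,0,0,0],
  [0,0,2,0,0,0,0],
  [0,0,3,0,0,0,0],
  [0,0,3,0,0,0,0],
])

```text
clock: 16.08
eef_pos: [0.5279, 0.1103, 0.0955]
tool_rot: [-179.9, -9.5, -3.5]
force: [-4.5, 8.5, 0.9]
width: 0.013
```

Request:
jog_arm([
  [0,0,1,0,0,0,0],
  [0,0,2,0,0,0,0],
  [0,0,2,0,0,0,0],
])

```text
clock: 16.45
eef_pos: [0.5279, 0.1102, 0.0956]
tool_rot: [-179.8, -9.5, -3.5]
force: [-1.9, 16.3, -1.9]
width: 0.0126
```

```bash
python3 - <<'E'
from h import *
delta(O+S@[-.001,.018,.0935],[180,-10,-3.4])
mirror_check("8")
E
```

```text
pos [0.5279 0.1102 0.0956] rpy [-179.8   -9.5   -3.5] F [-1.9 16.3 -1.9] w 0.0126 t 16.45
d [-2.2  1.3  1.7] rv [-0.003  0.009 -0.001]
top 170 [-11.7 135.2  70.5] [  9.1 183.2 162.9] z128: x -11.2..7.6 y 139.1..182.9 | z141: x -11.0..8.7 y 141.9..177.1 | z154: x -11.5..7.6 y 135.2..168.0 | 
   cap end y [-143.8 -143.1]
scene 411 [-13.5  88.2  70.8] [ 11.7 183.6 162.8] z128: x 7.3..10.0 y 103.1..174.3 | z143: x -10.5..9.2 y 94.6..172.1 | z154: x -11.6..8.2 y 96.2..163.3 | 
   cap end y [-147.7 -147.1]
wrist 12272 [-12.5  88.   68.6] [  8.3 144.1 158.1] z129: x -12.1..7.3 y 88.0..131.4 | z142: x -12.3..6.9 y 92.2..127.7 | z152: x -12.0..6.8 y 102.2..124.5 |
```

View pics/wrist8.png

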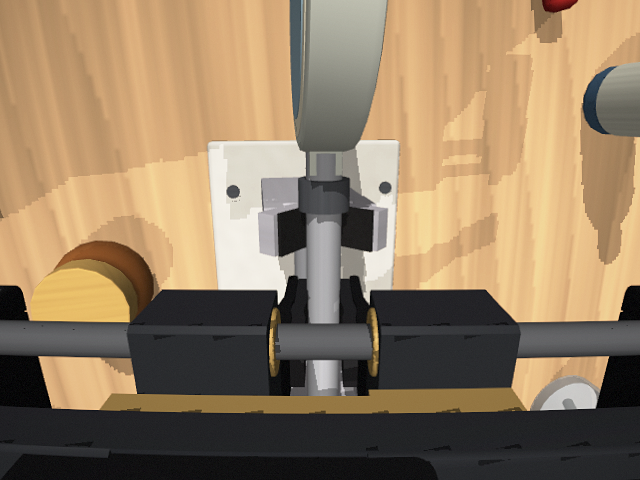

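The glass is upright to about 1° and the collar is pressed on the fork (16 N without motion). I relax, release and lift off.

Request:
jog_arm([
  [0,0,-3,0,0,0,0],
  [20,0,-3,0,0,0,0],
  [50,0,-3,0,0,0,0],
  [50,0,-3,0,0,0,0],
  [50,0,-3,0,0,0,0],
])

```text
clock: 17.23
eef_pos: [0.528, 0.1083, 0.0956]
tool_rot: [179.9, -9.6, -3.6]
force: [0.4, 0.1, 0.5]
width: 0.0386
```

Request:
jog_arm([
  [50,0,-3,-15,0,0,0],
  [50,0,-3,-40,0,0,0],
  [50,0,-3,-80,0,-0.1,0],
  [50,10,-3,-130,0,-0.16,0],
  [50,20,-3,-175,0,-0.16,0],
])

```text
clock: 17.85
eef_pos: [0.5189, 0.1128, 0.2743]
tool_rot: [179.9, -0.5, -3.6]
force: [0.5, -0.2, -0.3]
width: 0.0436
```

```bash
python3 - <<'E'
from h import *
delta(O+S@[.13,-.055,.29],[180,0,-3.4])
mirror_check("9")
for cam in ["top","scene"]:
    im=cv2.imread(f"pics/{cam}9.png");d=np.load(f"d_{cam}9.npy")
    hsv=cv2.cvtColor(im,cv2.COLOR_BGR2HSV); k=(hsv[...,0]<15)&(hsv[...,1]>150)
    P,u,v=pts(cam,d,k); L=(P-O)@S*1000
    q=L[(L[:,2]>120)&(abs(L[:,1]+55)<30)&(abs(L[:,0]-60)<40)]; print(cam,len(q),np.median(q,0).round(1),q.min(0).round(1),q.max(0).round(1))
cv2.imwrite("pics/top9c.png",cv2.resize(cv2.imread("pics/top9.png")[140:300,200:400],None,fx=3.5,fy=3.5))
E
```

```text
pos [0.5189 0.1128 0.2743] rpy [179.9  -0.5  -3.6] F [ 0.5 -0.2 -0.3] w 0.0436 t 17.85
d [138.7  75.8 -14.5] rv [ 0.001 -0.008 -0.004]
top 174 [-12.9 131.3  71. ] [  8.9 182.6 160.9] z129: x -11.7..6.6 y 145.8..181.6 | z142: x -12.5..7.0 y 133.6..178.4 | z153: x -12.6..7.6 y 131.3..164.7 | 
   cap end y [-143.6 -141.8]
scene 522 [-13.9  88.   59.2] [ 12.6 181.8 161.5] z128: x -11.3..9.3 y 88.0..159.5 | z141: x -11.7..8.3 y 89.1..158.1 | z153: x -12.4..7.3 y 101.6..153.1 | 
   cap end y [-147.5 -146.7]
wrist 3811 [-13.2  88.5  69.7] [ 12.2 183.1 158.5] z129: x -11.4..8.3 y 88.5..182.4 | z142: x -12.5..7.2 y 93.4..175.3 | z153: x -12.7..6.4 y 104.0..163.8 | 
   cap end y [-144.1 -143.2]
top 89 [ 62.3 -54.9 187.1] [ 51.9 -63.1 163.5] [ 73.8 -45.4 204.6]
scene 70 [ 63.4 -61.6 190.8] [ 50.7 -71.1 124.2] [ 72.6 -47.2 204.2]
```

View pics/wrist9.png

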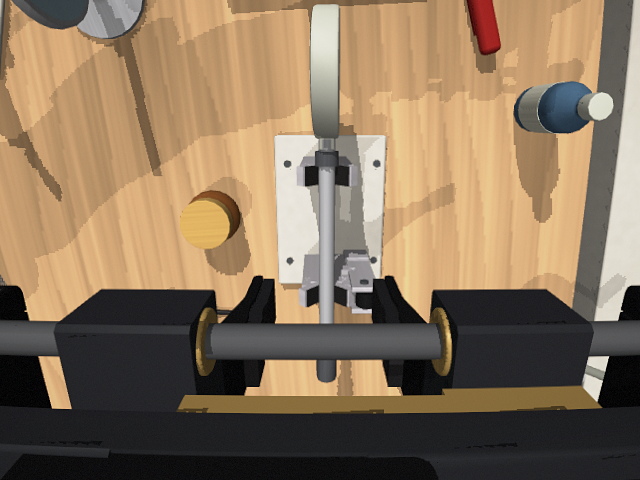

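View pics/top9c.png

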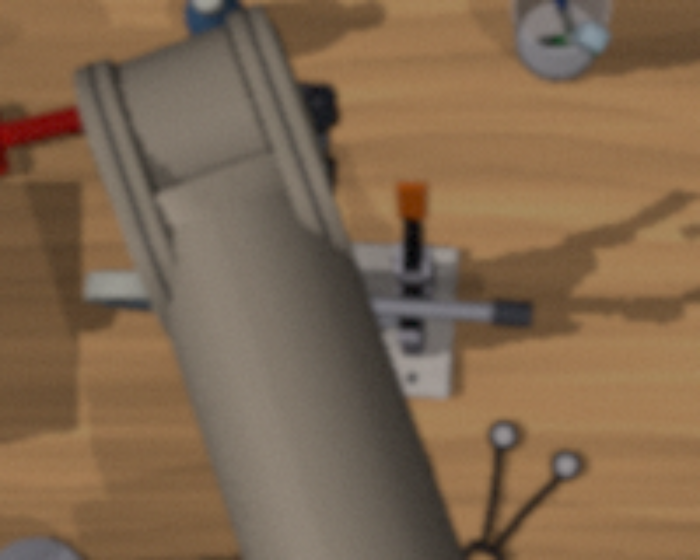

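The piece rests in the forks with the glass forward and the collar (327,158) on the fork. Now the lever: closed fingers go behind the orange tab (stand x≈62, y≈-55 to -60, z 164–204).

Request:
jog_arm([
  [0,40,20,0,0,0,0],
  [0,85,42,0,0,0,0],
  [0,115,65,0,0,0,0],
  [0,124,77,0,0,0,0],
  [0,124,77,20,0,0,0],
])

```text
clock: 18.62
eef_pos: [0.638, 0.0273, 0.2532]
tool_rot: [179.9, -0.5, -3.7]
force: [-0.0, 0.4, -0.5]
width: 0.0036
```

Request:
jog_arm([
  [0,0,0,0,0,0,0],
])

```text
clock: 18.75
eef_pos: [0.6361, 0.0284, 0.2511]
tool_rot: [179.9, -0.3, -3.6]
force: [-0.5, -1.2, 0.0]
width: 0.0012
```

```bash
python3 - <<'E'
from h import *
s=ctrl.read_state(); print('stand frame',((s['eef_pos']-O)@S*1000).round(1))
delta(O+S@[.115,-.056,.178],[180,0,-3.4])
for cam in ["wrist","top"]:
  m=ctrl.camera_model(cam);im,d=ctrl.capture(cam);cv2.imwrite(f"pics/{cam}10.png",im)
  hsv=cv2.cvtColor(im,cv2.COLOR_BGR2HSV); k=(hsv[...,0]<15)&(hsv[...,1]>150)
  P,u,v=pts(cam,d,k,m); L=(P-O)@S*1000
  q=L[(L[:,2]>120)&(abs(L[:,1]+55)<30)&(abs(L[:,0]-60)<40)]
  if len(q):print(cam,len(q),np.median(q,0).round(1),q.min(0).round(1),q.max(0).round(1))
E
```

```text
stand frame [113.9 -55.9 251.1]
pos [0.6361 0.0284 0.2511] rpy [179.9  -0.3  -3.6] F [-0.5 -1.2  0. ] w 0.0012 t 18.75
d [ 0.8 -0.1 73.1] rv [ 0.002 -0.005 -0.003]
wrist 890 [ 64.8 -52.8 193.6] [ 34.  -66.3 129.2] [ 72.7 -26.  336.9]
```

View pics/wrist10.png

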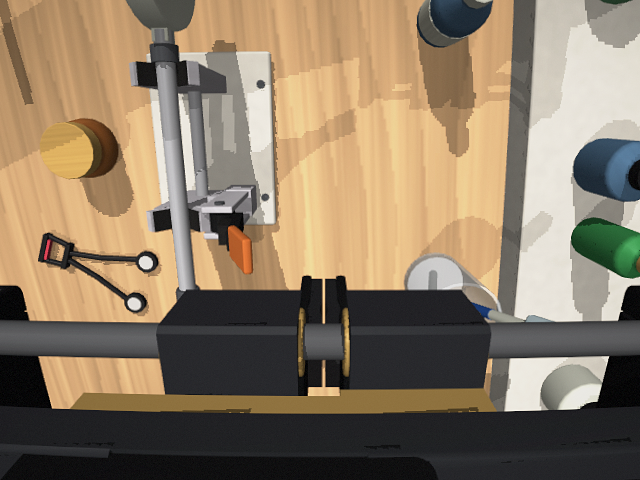

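The open lever's orange tab shows at (240,250), left of and lower than the closed fingers (column 325). I descend behind it and push.

Request:
jog_arm([
  [0,0,0,40,0,0,0],
  [0,0,0,73,0,0,0],
  [0,-10,0,73,0,0,0],
  [0,-20,0,73,0,0,0],
])

```text
clock: 19.35
eef_pos: [0.6181, 0.0296, 0.1816]
tool_rot: [179.9, -0.6, -3.6]
force: [-0.1, -0.8, 0.6]
width: 0.0005
```

Request:
jog_arm([
  [0,-10,0,0,0,0,0],
  [0,-20,0,0,0,0,0],
  [0,-30,0,0,0,0,0],
  [0,-40,0,0,0,0,0],
])

```text
clock: 19.85
eef_pos: [0.5809, 0.0315, 0.1826]
tool_rot: [179.9, -1.0, -3.7]
force: [7.7, -0.1, 9.5]
width: 0.0004
```

```bash
python3 - <<'E'
from h import *
s=ctrl.read_state(); print('stand frame',((s['eef_pos']-O)@S*1000).round(1),s['force'].round(1))
im,d=ctrl.capture("scene");cv2.imwrite("pics/scene11.png",cv2.resize(im[130:330,230:470],None,fx=3,fy=3))
E
```

```text
stand frame [ 58.6 -56.1 182.6] [ 7.7 -0.1  9.5]
```

View pics/scene11.png

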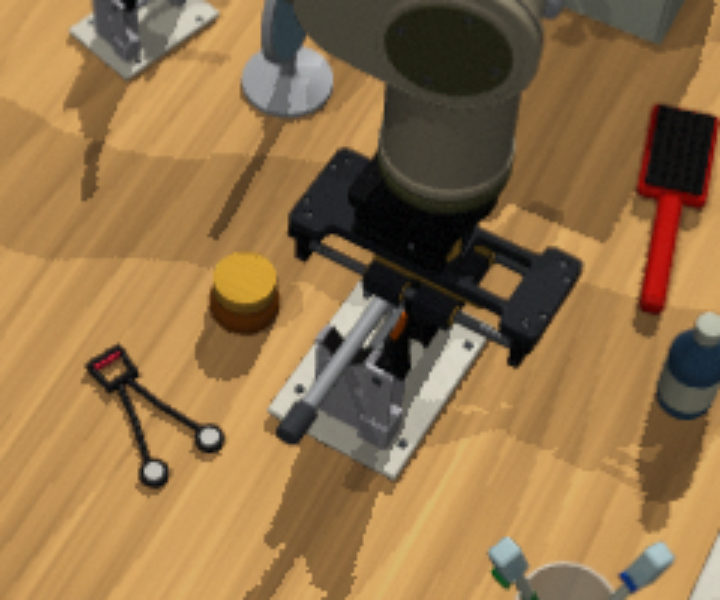

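The lever is coming up with the fingers (7.7 N, about 9.5 N up). I keep pushing.

Request:
jog_arm([
  [0,-8,0,0,0,0,0],
  [0,-16,0,0,0,0,0],
  [0,-24,0,0,0,0,0],
  [0,-32,0,0,0,0,0],
  [0,-40,0,0,0,0,0],
])

```text
clock: 20.52
eef_pos: [0.5371, 0.034, 0.1783]
tool_rot: [179.9, -0.4, -3.6]
force: [-0.6, 0.3, -0.1]
width: 0.0004
```

Request:
jog_arm([
  [0,-8,0,0,0,0,0],
  [0,-16,0,0,0,0,0],
  [0,-16,0,0,0,0,0],
])

```text
clock: 20.9
eef_pos: [0.5218, 0.0351, 0.1787]
tool_rot: [179.9, -0.4, -3.6]
force: [0.4, 0.3, 0.9]
width: 0.0007
```

```bash
python3 - <<'E'
from h import *
s=ctrl.read_state(); print('stand frame',((s['eef_pos']-O)@S*1000).round(1),s['force'].round(1))
im,d=ctrl.capture("scene");cv2.imwrite("pics/scene12.png",cv2.resize(im[130:330,230:470],None,fx=3,fy=3))
E
```

```text
stand frame [ -0.6 -56.1 178.7] [0.4 0.3 0.9]
```

View pics/scene12.png

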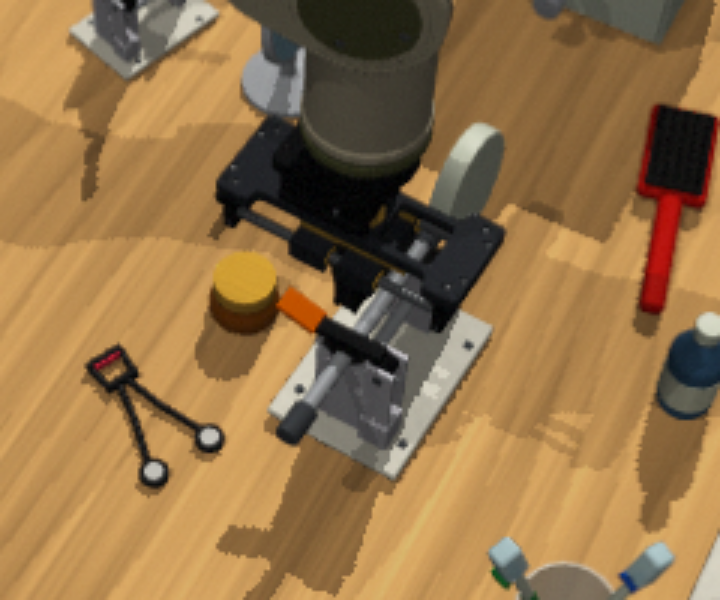

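The lever has snapped over the arm (tab at (300,312)) and the force is gone. I lift away and check everything.

Request:
jog_arm([
  [0,0,0,-50,0,0,0],
  [0,0,0,-100,0,0,0],
  [0,40,30,-140,0,0,0],
  [0,80,70,-160,0,0,0],
  [0,110,120,-160,0,0,0],
])

```text
clock: 21.58
eef_pos: [0.6254, -0.0919, 0.3416]
tool_rot: [179.9, -0.7, -3.5]
force: [0.6, 0.4, -0.8]
width: 0.0007
```

Request:
jog_arm([
  [0,0,50,0,0,0,0],
  [0,0,100,0,0,0,0],
  [0,0,120,0,0,0,0],
])

```text
clock: 21.95
eef_pos: [0.6151, -0.215, 0.3394]
tool_rot: [179.8, -0.4, -3.9]
force: [0.6, -0.1, -0.6]
width: 0.0004
```

```bash
python3 - <<'E'
from h import *
mirror_check("13")
for cam in ["top","scene"]:
    im=cv2.imread(f"pics/{cam}13.png");d=np.load(f"d_{cam}13.npy")
    hsv=cv2.cvtColor(im,cv2.COLOR_BGR2HSV); k=(hsv[...,0]<15)&(hsv[...,1]>150)
    P,u,v=pts(cam,d,k); L=(P-O)@S*1000
    q=L[(L[:,2]>110)&(abs(L[:,1]+55)<30)&(abs(L[:,0])<100)]; print(cam,len(q),np.median(q,0).round(1),q.min(0).round(1),q.max(0).round(1))
    P,u,v=pts(cam,d,np.ones((480,640),bool)); L=(P-O)@S*1000
    # glass plane fit: disc front face points
    q=L[(L[:,1]>92)&(L[:,1]<180)&(L[:,2]>60)&(L[:,2]<152)&(L[:,0]<-4)&(L[:,0]>-25)]
    if len(q)>30:
        n=np.linalg.svd(q-q.mean(0))[2][2]; print('front plane',len(q),n.round(3))
    q=L[(L[:,1]>92)&(L[:,1]<180)&(L[:,2]>60)&(L[:,2]<152)&(L[:,0]>4)&(L[:,0]<25)]
    if len(q)>30:
        n=np.linalg.svd(q-q.mean(0))[2][2]; print('back plane',len(q),n.round(3))
im=cv2.imread("pics/scene13.png");cv2.imwrite("pics/scene13c.png",cv2.resize(im[130:330,230:470],None,fx=3,fy=3))
im=cv2.imread("pics/top13.png");cv2.imwrite("pics/top13c.png",cv2.resize(im[170:270,230:360],None,fx=6,fy=6))
E
```

```text
top 395 [-12.9  88.3  64.1] [  8.3 182.  162.4] z128: x -11.9..8.2 y 88.5..182.0 | z142: x -12.4..6.8 y 94.6..177.0 | z153: x -12.3..7.8 y 100.9..164.5 | 
   cap end y [-143.6 -141.7]
scene 337 [-8.5 88.1 58.2] [ 12.7 180.4 147.5] z128: x -8.0..9.7 y 88.1..176.5 | z139: x -2.1..8.6 y 89.0..173.3 | Traceback (most recent call last):
  File "<stdin>", line 2, in <module>
  File "h.py", line 34, in mirror_check
    q=L[k]; print(cam,len(q),q.min(0).round(1),q.max(0).round(1),end=' ')
                             ~~~~~^^^
    return umr_minimum(a, axis, None, out, keepdims, initial, where)
ValueError: zero-size array to reduction operation minimum which has no identity
```

Request:
jog_arm([
  [0,-20,60,0,0,0,0],
  [0,-40,120,0,0,0,0],
  [0,-60,170,0,0,0,0],
])

```text
clock: 22.48
eef_pos: [0.5454, -0.3762, 0.3402]
tool_rot: [179.9, -0.5, -3.5]
force: [1.6, 0.2, -0.3]
width: 0.0001
```

```bash
python3 - <<'E'
from h import *
try: mirror_check("14")
except ValueError: pass
for cam in ["top","scene"]:
    im=cv2.imread(f"pics/{cam}14.png");d=np.load(f"d_{cam}14.npy")
    hsv=cv2.cvtColor(im,cv2.COLOR_BGR2HSV); k=(hsv[...,0]<15)&(hsv[...,1]>150)
    P,u,v=pts(cam,d,k); L=(P-O)@S*1000
    q=L[(L[:,2]>110)&(abs(L[:,1]+55)<30)&(abs(L[:,0])<100)]; print(cam,len(q),np.median(q,0).round(1),q.min(0).round(1),q.max(0).round(1))
    P,u,v=pts(cam,d,np.ones((480,640),bool)); L=(P-O)@S*1000
    for sg in (-1,1):
        q=L[(L[:,1]>92)&(L[:,1]<180)&(L[:,2]>60)&(L[:,2]<150)&(sg*L[:,0]>4)&(abs(L[:,0])<25)]
        if len(q)>30: print('plane',sg,len(q),np.linalg.svd(q-q.mean(0))[2][2].round(3))
im=cv2.imread("pics/scene14.png");cv2.imwrite("pics/scene14c.png",cv2.resize(im[130:330,230:470],None,fx=3,fy=3))
im=cv2.imread("pics/top14.png");cv2.imwrite("pics/top14c.png",cv2.resize(im[170:270,230:360],None,fx=6,fy=6))
E
```

```text
top 394 [-13.3  88.3  65.1] [  9.3 181.2 164. ] z128: x -11.9..8.8 y 88.8..181.2 | z142: x -12.4..6.9 y 92.0..177.5 | z154: x -12.3..7.5 y 103.5..166.1 | 
   cap end y [-143.6 -141.7]
scene 577 [-13.7  88.   57. ] [ 13.6 182.6 160.5] z127: x -11.5..9.2 y 88.1..176.8 | z142: x -12.1..8.5 y 88.9..174.3 | z153: x -12.5..7.4 y 100.0..160.1 | 
   cap end y [-147.6 -147.2]
top 92 [-40.4 -53.4 131.1] [-57.7 -62.2 119.5] [-22.2 -44.4 142. ]
plane -1 150 [-1.     0.    -0.014]
scene 142 [-41.7 -58.4 131.2] [-59.9 -69.3 120.6] [-15.6 -44.5 141.5]
plane -1 46 [ 0.999 -0.003 -0.035]
plane 1 317 [ 0.998 -0.004  0.064]
```

View pics/scene14c.png

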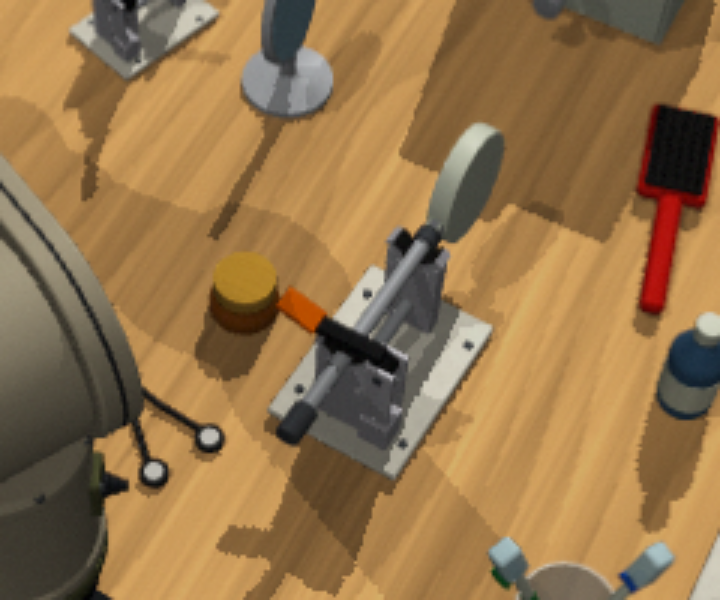

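View pics/top14c.png

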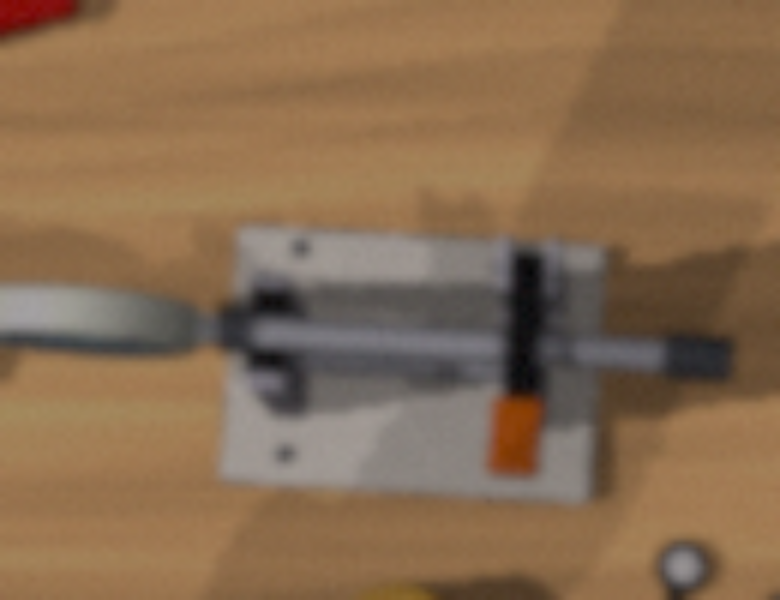

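Both views show the lever lying shut over the arm, the collar at the plain fork, and the mirror upright facing the front. I hand in.

```bash
python3 -c "
from station import ctrl
print(ctrl.close_job()); s=ctrl.read_state(); print(s['clock'],s['force'])"
```

```text
the job is handed in; nothing more can be done
None
the job is handed in; nothing more can be done
```

The mirror is on the middle-sized stand and the cam lever is shut over its arm. I handed the job in at about 22.6 s of the 72 s allowed; no verdict was reported.

- **Placing:** I laid the arm in both forks and turned the mirror upright in three grips, because joint 4 came close to its limit when the gripper was tilted. I then pushed the arm in until the collar stopped on the plain fork, at 16 N with no further movement.
- **Clamping:** I pushed the orange tab forward from behind with closed fingers. It snapped over, and the force on the fingers dropped to zero.
- **Mirror angle:** the last depth checks put the glass within about 1 to 4° of upright, facing the front. The three plane fits gave 0.8°, 2° and 3.7°.
- **Lever:** the tab's far end is at x ≈ -58 to -60 mm and the tab's middle at z ≈ 131 mm, which fits the shut position given (x = -55, z = 134 mm).
- **Collar position:** the two cameras disagree slightly. The arm's end cap reads y ≈ -143.6 mm in the top view and -147.5 mm in the scene view, against -145 mm when home. That is about the calibration error, so I relied on the force stop.
- **Other toiletries:** the arm went nowhere near them, and those visible in the final picture look unmoved.

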